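# Hang the microscope holder frames on their peg

### The arm

A 6-joint arm with a two-finger parallel gripper is mounted at the origin on the work surface. World frame = base frame: x ahead of the robot, y to its left, z up, the work surface at z = 0. Lengths are in mm, angles in degrees, forces in N, time in s.
With the tool pointing down it reaches from about 325 to 850 mm from the base axis. Payload 15.5 kg.
Tool frame: the origin (TCP) lies at the very end of the fingers, on their centre line; the grasp point (between the pads) lies 19 mm behind it (ctrl.grip_point_offset is the distance from the TCP to the grasp point, in mm); x points along the fingers, y is the direction in which the jaws open and shut, and the axes are right-handed (so a half turn about x gives the same grasp; the last joint's range is limited). The gripper opens to 91 mm and grips with 3 to 60 N. Pads are 32 mm wide; open, the fingers measure 118 mm over their backs; the gripper's body (76 mm by 178 mm) begins 60 mm behind the grasp point.
Start: joints at [-71.305, 28.281, 77.091, -0, 74.628, -5.472], TCP at [255.878, -570.222, 213.915] pointing down, gripper open.
Joint ranges: [-166.48, 166.48], [-47.26, 123.95], [12.59, 153.08], [-70.14, 250.14], [6.76, 159.57], [-176.63, 176.63]. Speed limits (degrees/s): [108.29, 108.29, 147.25, 172.46, 172.46, 172.46].

### API

Orientations are given as [roll, pitch, yaw] about the fixed x, y, z axes, in that order (R = Rz(yaw) Ry(pitch) Rx(roll)).
In Python, from station import ctrl, imaging gives the robot as it stands.
- The arm moves only by the tool jog_arm, never from a script. Its argument "commands" is a list of rows, each an object of numbers: "dx", "dy", "dz": the shift along the world's x, y, z as a fraction of full scale; "roll": the turn about the world's z as a fraction of full scale; "grip": the closure, from -1 (fully open) to 1 (shut). A call has 1 to 20 rows; each row shifts and turns the pose as measured when the row begins; what a row does not reach is not made up. Full scale, the value 1, is 25 mm for a shift and 10 degrees for a turn. A row lasts 1/8 s, in which the tool goes at most 62.5 mm and 10.7 degrees, less where a joint would pass 70% of its speed; a pose out of reach is approached as far as the arm can. A call with a number of a shift or a turn outside -1 to 1 is refused whole. A call with a gripper value outside its range is refused whole. The fingers move at their own pace and stop on an object; the grip force is fixed at half the most. Time passes only in rows, so rows that do not move let the fingers close. It gives the time, the measured TCP pose, the force and the opening at its end, in the units of the state.
- ctrl.sense(): the state, without advancing time (a new reading comes with each control period).
- imaging.camera(name): name is "scene" or "side" or "wrist"; returns the picture (480x640x3 uint8, red, green, blue); there is no depth.
- imaging.get_calibration(name): a dict with "intrinsics" (3x3 intrinsics, pixels), "pose" (4x4, takes a point from camera to world coordinates); the wrist camera has in their place "mount" (4x4, takes a point from camera to tool coordinates, whose origin is the TCP and whose axes are the tool frame's). Camera axes: x right, y down, z forward; pixel columns grow to the right and rows downward; lengths in mm; the calibration is good to about 2 mm. The wrist camera is an equidistant fisheye: a pixel r from the principal point sees the ray r / f radians off the axis. A picture is of the moment at which its call begins: read the wrist's pose just before it. get_calibration takes no time and is no camera call.
- ctrl.sign_off(): hands the job in, once; it reports no verdict.
The state is a dict: "t": time; "joints": joint angles; "joint_vel": joint speeds; "tau": joint torques, N m; "position": TCP position; "tool_rot": TCP orientation; "force": force on the tool from outside, world axes, zero at the start; "torque": the same for the moment, N m; "gripper_width": opening from 0.0 (shut) to 1.0 (fully open).
Only numpy, scipy, OpenCV 4.12 (cv2) and the standard library are available. Lean on these libraries where they do the work, as an engineer would, in place of code of your own. Each camera call takes 0.05 s, during which the arm holds its last target. There are 200 camera calls.

### The job

Put the two aluminium holder frames away: take them from the slotted rack and hang them by their eyes on the peg of the dark stand, first the wide one and then the narrow one in front of it, letting go of each. Then push them back along the peg until both are fully home, flat together against the backplate. Leave the other things on the bench where they are.

Things in the scene. Friction and masses are not known exactly. Their poses are not given: they have to be found in the camera images.
- wide_frame: Upright aluminium plate, 8 mm thick (y), 116 mm tall (z up). Lower 60 mm: a frame 100 mm wide (x) with a rectangular window 76 by 36 mm. Above, in the middle, a tab 44 mm wide up to the top, with a round eye 24 mm across centred 80 mm above the underside and 24 mm of solid metal over it, to grip across the thickness. Origin: middle of the underside. About 110 g. Either face may look outwards.
- wide_frame_eye (a point): Centre of the wide frame's eye, mid thickness; axes as the frame's (y is the eye's axis).
- narrow_frame: Upright aluminium plate, 8 mm thick (y), 116 mm tall (z up). Lower 60 mm: a frame 64 mm wide (x) with a round window 44 mm across. Above, in the middle, a tab 44 mm wide up to the top, with a round eye 24 mm across centred 80 mm above the underside and 24 mm of solid metal over it, to grip across the thickness. Origin: middle of the underside. About 90 g. Either face may look outwards.
- narrow_frame_eye (a point): Centre of the narrow frame's eye, mid thickness; axes as the frame's (y is the eye's axis).
- rack: Fixed black slotted rack, 130 (x) by 140 (y) mm, 38 mm high, origin under its centre. Two slots run along its x at y = -38 and +38 mm, each 10.4 mm wide and 26 mm deep (slot floor 12 mm above the bench); one frame stands upright in each, which in which varies. Lift straight up.
- stand: Fixed dark-grey steel stand, base 150 (x) by 140 (y) by 14 mm. Its upright backplate is 130 mm wide (x), 10 mm thick, top 218 mm above the bench, front face at y = 0 of the stand's frame, facing the stand's +y. Origin on the bench below the peg's root.
- peg_root (a point): Where the peg's axis meets the backplate's front face, 170 mm above the bench. The level steel peg, 8 mm in diameter, runs from here along +y of this frame; it ends in a ball 12 mm in diameter, whose far end is 108 mm from the backplate. z is up.
- dish: A clear shallow specimen dish, 90 mm across, 16 mm high; origin under its centre. To be left alone.
- jar: A small amber jar, 44 mm across, 55 mm high; origin under its centre. To be left alone.
- bottle: A white bottle, 60 mm across, 130 mm high; origin under its centre. To be left alone.
- brush: A cleaning brush 140 mm long lying along its x axis. To be left alone.
- screwdriver: A black-handled screwdriver 140 mm long lying along its x axis. To be left alone.
Not all that is in view belongs to the job. Of the things shaped like the stand, the grey one is meant.

How it is judged (in metres and radians):
On the way, in this order (a step that is already met when the one before it is completed fails the run):
1. The wide frame hangs by its eye on the peg, let go, before the narrow one (y of wide_frame_eye in the frame of peg_root between 0.002 and 0.1 m and x of wide_frame_eye in the frame of peg_root between -0.011 and 0.011 m and z of wide_frame_eye in the frame of peg_root between -0.014 and 0.006 m and contact force between the fingers and wide_frame below 0.3 N and distance between narrow_frame_eye and peg_root above 0.13 m), for 0.2 s.
2. The narrow frame hangs by its eye on the peg in front of the wide one, let go (y of wide_frame_eye in the frame of peg_root between 0.002 and 0.095 m and x of wide_frame_eye in the frame of peg_root between -0.011 and 0.011 m and z of wide_frame_eye in the frame of peg_root between -0.014 and 0.006 m and y of narrow_frame_eye in the frame of peg_root between 0.008 and 0.1 m and x of narrow_frame_eye in the frame of peg_root between -0.011 and 0.011 m and z of narrow_frame_eye in the frame of peg_root between -0.014 and 0.006 m and contact force between the fingers and narrow_frame below 0.3 N), for 0.2 s.
At the end, for the whole second after the job is handed in: Both frames hang by their eyes on the peg, upright, released and at rest, within 7 degrees of flat to the backplate: wide one against it (eye centre 4 mm from it if flush, at most 8.5), narrow one against the wide (12 mm if flush, at most 18.5). Other things shifted under 30 mm (y of wide_frame_eye in the frame of peg_root between 0.002 and 0.0085 m and x of wide_frame_eye in the frame of peg_root between -0.011 and 0.011 m and z of wide_frame_eye in the frame of peg_root between -0.014 and 0.006 m and y of narrow_frame_eye in the frame of peg_root between 0.01 and 0.0185 m and x of narrow_frame_eye in the frame of peg_root between -0.011 and 0.011 m and z of narrow_frame_eye in the frame of peg_root between -0.014 and 0.006 m and contact force between the fingers and wide_frame below 0.3 N and angle between the y axis of each of wide_frame, narrow_frame and the y axis of stand, either way round below 0.12 rad and angle between each of wide_frame, narrow_frame's own z axis and vertical below 0.2 rad and linear speed of each of wide_frame, narrow_frame below 0.02 m/s and contact force between the fingers and narrow_frame below 0.3 N); the robot touches nothing.
It fails at once if The dish is shifted by more than 30 mm (distance of dish from where it was at the start of the episode above 0.03 m).
It fails at once if The jar is shifted by more than 30 mm (distance of jar from where it was at the start of the episode above 0.03 m).
It fails at once if The bottle is shifted by more than 30 mm (distance of bottle from where it was at the start of the episode above 0.03 m).
It fails at once if The brush is shifted by more than 30 mm (distance of brush from where it was at the start of the episode above 0.03 m).
It fails at once if The screwdriver is shifted by more than 30 mm (distance of screwdriver from where it was at the start of the episode above 0.03 m).
It also fails if it takes over 64 s, if anything falls off the work surface, if the arm or the gripper's body presses on something with over 40 N, if the wrist force passes 120 N, or if a joint passes its speed limit or range.

## Working session

There is one attempt and no reset: what is moved stays moved. The work goes in short steps, Python scripts to look and compute and a tool call to move; the robot and the scene stay as the last step left them, time stands still between calls to the robot, and variables do not carry over. Pictures are saved under pics/ and viewed, about 8 in all and at most 12, crops included, and the job is handed in when it is done.

Besides the shell and the picture viewer there is one more tool, called after "Request:" as name(argument=value, ...), one argument or row to a line, values as JSON. jog_arm: Moves the arm, as the interface text tells. Its arguments: {"type":"object","properties":{"commands":{"type":"array"}},"required":["commands"]}

```bash
mkdir -p pics
python3 - <<'E'
from station import ctrl, imaging
import cv2,numpy as np
print(ctrl.sense())
for n in ["scene","side","wrist"]:
    im=imaging.camera(n); np.save(f"pics/{n}0.npy",im); cv2.imwrite(f"pics/{n}0.png",im[:,:,::-1]); print(n,imaging.get_calibration(n))
E
```

```text
{'t': 0.0, 'joints': array([-7.13036625e+01,  2.83141373e+01,  7.71294646e+01,  1.51256429e-03,
        7.46275033e+01, -5.47246644e+00]), 'joint_vel': array([ 0.01132977,  0.04695456, -0.01415831,  0.03801255,  0.00745347,
       -0.06132994]), 'tau': array([ 4.10951528e-03, -8.78810978e+01, -3.81839454e+01,  7.09807989e-02,
        5.35307208e-02, -1.66610025e-04]), 'position': array([ 255.76782068, -569.83553856,  213.33257249]), 'tool_rot': array([-96.64710065,  89.92887976, 107.52130138]), 'force': array([-0.58004179,  0.23589156, -0.10351075]), 'torque': array([-0.00842487, -0.00732903, -0.0675045 ]), 'gripper_width': 0.9990457841703301}
scene {'intrinsics': array([[617.37663696,   0.        , 317.02259194],
       [  0.        , 617.37663696, 248.37117651],
       [  0.        ,   0.        ,   1.        ]]), 'pose': array([[ 2.16032030e-01,  8.00753195e-01, -5.58681021e-01,
         1.26298446e+03],
       [ 9.76259698e-01, -1.67935808e-01,  1.36801192e-01,
        -1.96108488e+02],
       [ 1.57214434e-02, -5.74971204e-01, -8.18022586e-01,
         1.17952397e+03],
       [ 
[... 429 characters left out ...]
,
       [-1.26939476e-02, -8.50319398e-01, -5.26113853e-01,
         7.09657281e+02],
       [ 0.00000000e+00,  0.00000000e+00,  0.00000000e+00,
         1.00000000e+00]])}
wrist {'intrinsics': array([[371.64829954,   0.        , 320.32932535],
       [  0.        , 371.64829954, 243.0793332 ],
       [  0.        ,   0.        ,   1.        ]]), 'mount': array([[-4.55745777e-04, -2.95797436e-01,  9.55250579e-01,
        -1.71161464e+02],
       [ 9.99999880e-01,  3.68771477e-05,  4.88514635e-04,
        -1.46407911e+00],
       [-1.79728293e-04,  9.55250687e-01,  2.95797384e-01,
        -8.45230666e+01],
       [ 0.00000000e+00,  0.00000000e+00,  0.00000000e+00,
         1.00000000e+00]])}
```

View pics/scene0.png

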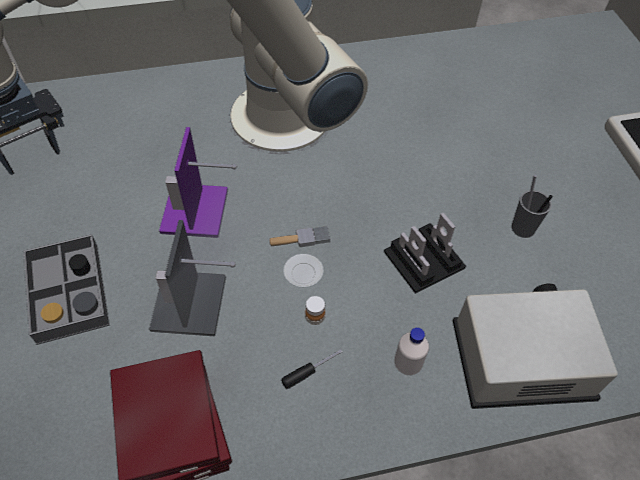

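View pics/side0.png

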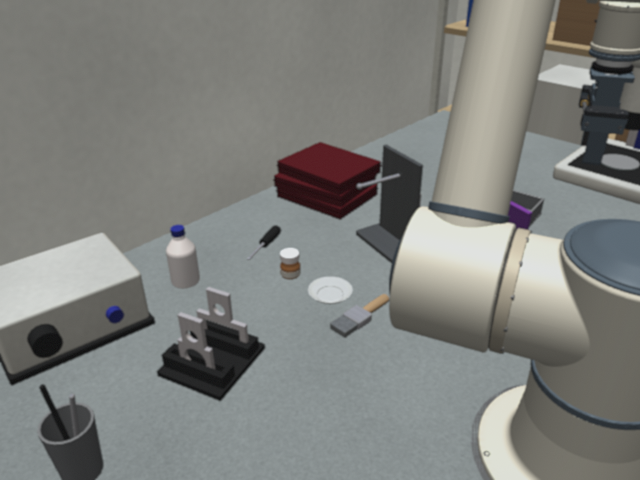

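The scene view shows the rack near (425,255) with both frames, the grey stand near (188,285) with its peg tip at (233,265), and a purple decoy stand above it. In the side view the rack is near (210,345) and the grey peg tip near (360,185). Next I'll enlarge these areas.

Run:
```python
import cv2,numpy as np
a=np.load("pics/scene0.npy");b=np.load("pics/side0.npy")
def crop(im,x,y,w,h,s=None): return cv2.resize(im[y:y+h,x:x+w],(400,300),interpolation=cv2.INTER_CUBIC)
t=np.vstack([np.hstack([crop(a,370,205,112,84),crop(a,140,215,160,120)]),np.hstack([crop(b,145,280,136,102),crop(b,320,140,136,102)])])
cv2.imwrite("pics/crops.png",t[:,:,::-1])
```

```text
(no output)
```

View pics/crops.png

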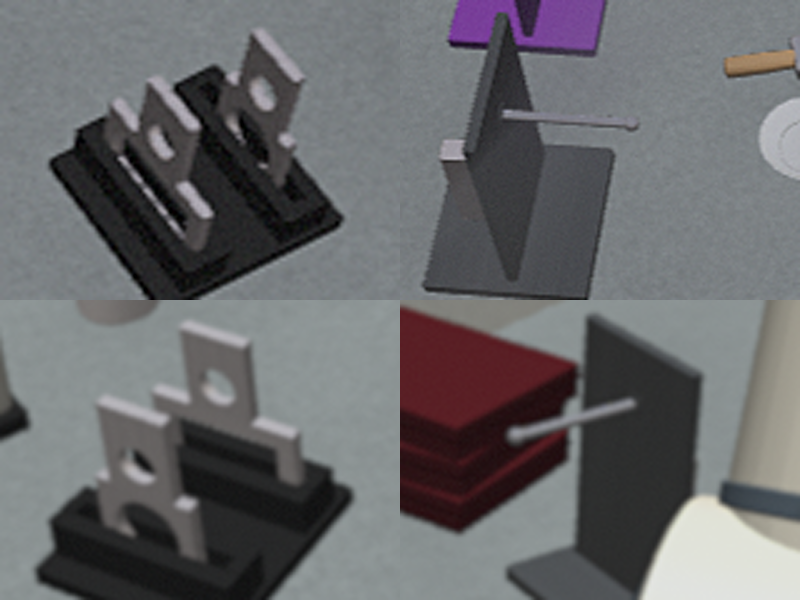

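```bash
cat > h.py <<'E'
import numpy as np
from station import ctrl, imaging
C={n:imaging.get_calibration(n) for n in("scene","side")}
def ray(n,p):
    c=C[n];d=c["pose"][:3,:3]@np.linalg.solve(c["intrinsics"],[*p,1]);return c["pose"][:3,3],d/np.linalg.norm(d)
def tri(ps,pd):
    A=0;b=0;R=[ray("scene",ps),ray("side",pd)]
    for o,d in R: M=np.eye(3)-np.outer(d,d);A=A+M;b=b+M@o
    x=np.linalg.solve(A,b);return x,np.mean([np.linalg.norm(np.cross(x-o,d)) for o,d in R])
def plane(n,p,z):
    o,d=ray(n,p);return (o+d*(z-o[2])/d[2]).round(1)
S=lambda x,y:(370+x*.28,205+y*.28)
D=lambda x,y:(145+x*.34,280+(y-300)*.34)
P=lambda x,y:(140+(x-400)*.4,215+y*.4)
Q=lambda x,y:(320+(x-400)*.34,140+(y-300)*.34)
E
python3 - <<'E'
from h import *
for n,a,b in [("weye",S(163,142),D(216,386)),("neye",S(264,94),D(138,466)),("root",P(505,113),Q(635,403)),("tip",P(636,123),Q(516,436)),
 ]: x,e=tri(a,b);print(n,x.round(1),round(e,1))
print("wtop side",plane("side",D(187,321),128),plane("side",D(254,344),128))
print("ntop side",plane("side",D(102,398),128),plane("side",D(180,418),128))
print("wtop scene",plane("scene",S(156,77),128),plane("scene",S(192,125),128))
print("ntop scene",plane("scene",S(258,30),128),plane("scene",S(302,74),128))
for q in [(612,150),(588,297),(425,290)]: print("base",plane("scene",P(*q),14))
print("bp top",plane("scene",P(500,15),218),plane("scene",P(470,152),218))
print("bp side top",plane("side",Q(592,317),218),plane("side",Q(699,376),218))
print("root170",plane("scene",P(505,113),170),plane("scene",P(636,123),170),plane("side",Q(635,403),170),plane("side",Q(516,436),170))
E
```

```text
weye [552.5 200.   87.4] 1.4
neye [529.5 272.9  86.2] 1.0
root [ 544.6 -294.4  169.3] 1.8
tip [ 575.  -195.2  168.9] 1.8
wtop side [569.4 204.3 128. ] [523.7 192.1 128. ]
ntop side [546.6 279.  128. ] [501.7 260.6 128. ]
wtop scene [531.6 194.7 128. ] [570.  204.8 128. ]
ntop scene [509.9 266.7 128. ] [547.4 281.6 128. ]
base [ 495.7 -218.6   14. ]
base [ 637.  -257.5   14. ]
base [ 602.  -390.3   14. ]
bp top [ 487.3 -283.6  218. ] [ 610.2 -316.7  218. ]
bp side top [ 597.9 -310.6  218. ] [ 478.2 -276.3  218. ]
root170 [ 546.8 -293.   170. ] [ 577.3 -193.9  170. ] [ 543.7 -295.9  170. ] [ 573.4 -195.7  170. ]
```

```bash
cat >> h.py <<'E'
from scipy.spatial.transform import Rotation as Ro
def tool(s=None):
    s=s or ctrl.sense();return Ro.from_euler('xyz',s["tool_rot"],degrees=True).as_matrix(),np.array(s["position"])
def yang():
    R,p=tool();return np.degrees(np.arctan2(R[1,1],R[0,1])),p
W=imaging.get_calibration("wrist")
def wpix(X,T):
    R,p=T;M=W["mount"];c=M[:3,:3].T@(R.T@(np.array(X)-p)-M[:3,3])
    th=np.arctan2(np.hypot(c[0],c[1]),c[2]);u=c[:2]/np.hypot(c[0],c[1])*th*W["intrinsics"][0,0];return (u+W["intrinsics"][:2,2]).round(1)
def wplane(px,z,T):
    R,p=T;M=W["mount"];v=(np.array(px)-W["intrinsics"][:2,2])/W["intrinsics"][0,0];th=np.hypot(*v)
    d=R@M[:3,:3]@np.array([*(v/th*np.sin(th)),np.cos(th)]);o=R@M[:3,3]+p;return (o+d*(z-o[2])/d[2]).round(1)
E
python3 - <<'E'
from h import *
R,p=tool();print(R.round(2),p,yang()[0])
E
```

```text
[[-0.    0.41 -0.91]
 [ 0.   -0.91 -0.41]
 [-1.   -0.   -0.  ]] [ 255.76557732 -569.94172587  213.466054  ] -65.8354168353502
```

Request:
jog_arm(
  commands=[
    {"dz":1,"roll":0.5},
    {"dz":1},
    {"dz":1},
    {"dz":1},
    {"dz":0.5},
  ],
)

```text
validation failed for argument at $.co...
```

```bash
python3 -c "
from h import *
print(yang(),ctrl.sense()['joints'])"
```

```text
(np.float64(-65.8354168353502), array([ 255.76557732, -569.94172587,  213.466054  ])) [-7.13061536e+01  2.83070142e+01  7.71199637e+01 -2.53893962e-05
  7.46278909e+01 -5.47072750e+00]
```

Request:
jog_arm(
  commands=[
    {"dx":0,"dy":0,"dz":1,"roll":0.5,"grip":-1},
    {"dx":0,"dy":0,"dz":1,"roll":0,"grip":-1},
    {"dx":0,"dy":0,"dz":1,"roll":0,"grip":-1},
    {"dx":0,"dy":0,"dz":1,"roll":0,"grip":-1},
  ],
)

```text
t: 0.65
position: [255.1, -568.0, 313.1]
tool_rot: [-100.0, 89.6, 109.4]
force: [0.7, -0.6, 0.2]
gripper_width: 0.997
```

```bash
python3 -c "
from h import *
print(yang(),ctrl.sense()['joints'])"
```

```text
(np.float64(-60.66550250314836), array([ 255.11149118, -568.04934399,  313.07623872])) [-7.13043930e+01  2.41337165e+01  6.85104705e+01 -5.24294394e-03
  8.77967659e+01 -1.06383797e+01]
```

Request:
jog_arm(
  commands=[
    {"dx":0.6,"dy":1,"dz":0,"roll":-0.6,"grip":-1},
    {"dx":0.6,"dy":1,"dz":0,"roll":-0.6,"grip":-1},
    {"dx":0.6,"dy":1,"dz":0,"roll":0,"grip":-1},
    {"dx":0.6,"dy":1,"dz":0,"roll":0,"grip":-1},
    {"dx":0.6,"dy":1,"dz":0,"roll":0,"grip":-1},
    {"dx":0.6,"dy":1,"dz":0,"roll":0,"grip":-1},
    {"dx":0.6,"dy":1,"dz":0,"roll":0,"grip":-1},
    {"dx":0.6,"dy":1,"dz":0,"roll":0,"grip":-1},
    {"dx":0.6,"dy":1,"dz":0,"roll":0,"grip":-1},
    {"dx":0.6,"dy":1,"dz":0,"roll":0,"grip":-1},
    {"dx":0.6,"dy":1,"dz":0,"roll":0,"grip":-1},
    {"dx":0.6,"dy":1,"dz":0,"roll":0,"grip":-1},
    {"dx":0.6,"dy":1,"dz":0,"roll":0,"grip":-1},
    {"dx":0.6,"dy":1,"dz":0,"roll":0,"grip":-1},
    {"dx":0.6,"dy":1,"dz":0,"roll":0,"grip":-1},
    {"dx":0.6,"dy":1,"dz":0,"roll":0,"grip":-1},
    {"dx":0.6,"dy":1,"dz":0,"roll":0,"grip":-1},
    {"dx":0.6,"dy":1,"dz":0,"roll":0,"grip":-1},
    {"dx":0.6,"dy":1,"dz":0,"roll":0,"grip":-1},
    {"dx":0.6,"dy":1,"dz":0,"roll":0,"grip":-1},
  ],
)

```text
t: 3.15
position: [560.6, -51.6, 311.6]
tool_rot: [-75.6, 89.4, 121.1]
force: [0.3, -0.8, 0.1]
gripper_width: 1.002
```

Request:
jog_arm(
  commands=[
    {"dx":0,"dy":1,"dz":-0.3,"roll":0,"grip":-1},
    {"dx":0,"dy":1,"dz":-0.3,"roll":0,"grip":-1},
    {"dx":0,"dy":1,"dz":-0.3,"roll":0,"grip":-1},
    {"dx":0,"dy":1,"dz":-0.3,"roll":0,"grip":-1},
    {"dx":0,"dy":1,"dz":-0.3,"roll":0,"grip":-1},
    {"dx":0,"dy":1,"dz":-0.3,"roll":0,"grip":-1},
    {"dx":0,"dy":1,"dz":-0.3,"roll":0,"grip":-1},
    {"dx":0,"dy":1,"dz":-0.3,"roll":0,"grip":-1},
    {"dx":0,"dy":1,"dz":-0.3,"roll":0,"grip":-1},
    {"dx":0,"dy":1,"dz":-0.3,"roll":0,"grip":-1},
    {"dx":0,"dy":0.6,"dz":0,"roll":0,"grip":-1},
    {"dx":0,"dy":0,"dz":0,"roll":0,"grip":-1},
  ],
)

```text
t: 4.65
position: [559.4, 223.5, 231.8]
tool_rot: [-55.6, 89.3, 141.2]
force: [0.2, -0.7, -0.3]
gripper_width: 0.998
```

Run:
```python
from h import *
import cv2
T=tool();print(yang(),ctrl.sense()["joints"].round(1))
im=imaging.camera("wrist");np.save("pics/w1.npy",im);cv2.imwrite("pics/w1.png",im[:,:,::-1])
for X in [(552,199,128),(529,273,128)]:print(wpix(X,T))
```

```text
(np.float64(-73.13277815655611), array([559.38888506, 223.47736504, 231.78181349])) [15.8 25.7 78.7  0.6 76.  88.7]
[350.5 258.5]
[252.8 258.6]
```

View pics/w1.png

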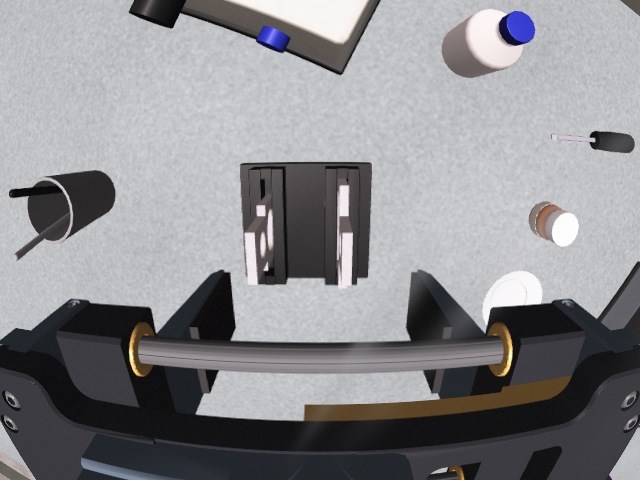

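Run:
```python
from h import *
im=np.load("pics/w1.npy").astype(int);T=tool()
g=im.min(2)
for r in range(225,294,6):
    print(r,[ "%d"%v for v in g[r,240:276:2]],"|",["%d"%v for v in g[r,332:362:2]])
for c in [(346.5,259),(346.5,233),(346.5,286),(252,258),(253,233),(251,283)]: print(c,wplane(c,128,T))
```

```text
225 ['190', '133', '67', '67', '66', '86', '94', '92', '93', '92', '78', '77', '78', '84', '230', '228', '165', '65'] | ['67', '61', '50', '191', '93', '93', '92', '94', '95', '83', '64', '64', '61', '45', '60']
231 ['195', '201', '68', '90', '93', '92', '92', '94', '77', '77', '78', '95', '88', '89', '228', '228', '175', '68'] | ['64', '62', '49', '202', '94', '92', '93', '91', '93', '92', '76', '63', '60', '47', '58']
237 ['198', '198', '141', '233', '234', '234', '234', '202', '79', '77', '105', '232', '194', '80', '230', '230', '193', '64'] | ['63', '61', '55', '202', '211', '176', '234', '235', '234', '234', '188', '63', '58', '53', '56']
243 ['189', '187', '122', '234', '234', '233', '232', '231', '79', '77', '170', '234', '222', '75', '203', '216', '186', '62'] | ['62', '60', '55', '203', '222', '212', '234', '235', '232', '232', '187', '57', '57', '54', '54']
249 ['197', '199', '126', '223', '233', '234', '237', '234', '92', '77', '166', '235', '210', '77', '78', '130', '91', '58'] | ['61', '57', '54', '196', '216', '208', '232', '234', '236', '234', '144', '58', '53', '46', 
[... 1087 characters left out ...]
48', '49', '42', '198', '196']
285 ['194', '192', '191', '197', '189', '191', '197', '195', '203', '190', '188', '183', '184', '179', '173', '175', '169', '173'] | ['158', '155', '148', '207', '231', '232', '232', '227', '216', '214', '163', '166', '170', '203', '203']
291 ['195', '198', '196', '196', '201', '189', '193', '202', '204', '198', '192', '196', '194', '192', '196', '198', '200', '201'] | ['199', '193', '195', '197', '203', '201', '196', '192', '192', '195', '193', '190', '194', '200', '197']
(346.5, 259) [550.6 201.2 128. ]
(346.5, 233) [570.9 207.8 128. ]
(346.5, 286) [528.5 193.9 128. ]
(252, 258) [529.3 273.1 128. ]
(253, 233) [549.7 277.2 128. ]
(251, 283) [507.9 268.9 128. ]
```

Run:
```python
from h import *
T=tool()
for a,b,m in [((347.8,237),(346.2,279),(347,260)),((250,237),(252,279),(251,258))]:
    A,B,M=(wplane(q,128,T) for q in (a,b,m)); d=A-B;print(M,np.degrees(np.arctan2(d[1],d[0])))
```

```text
[550.  200.6 128. ] 16.169031687609614
[529.1 273.9 128. ] 15.945395900922893
```

Request:
jog_arm(
  commands=[
    {"dx":-0.36,"dy":-0.93,"dz":0,"roll":-0.1,"grip":-1},
    {"dx":0,"dy":0,"dz":-1,"roll":0,"grip":-1},
    {"dx":0,"dy":0,"dz":-1,"roll":0,"grip":-1},
    {"dx":0,"dy":0,"dz":-1,"roll":0,"grip":-1},
    {"dx":0,"dy":0,"dz":-1,"roll":0,"grip":-0.5},
    {"dx":0,"dy":0,"dz":-0.9,"roll":0,"grip":0},
    {"dx":0,"dy":0,"dz":0,"roll":0,"grip":0},
  ],
)

```text
t: 5.58
position: [552.2, 192.0, 109.3]
tool_rot: [-72.9, 89.5, 122.5]
force: [0.3, -0.3, 1.0]
gripper_width: 0.7
```

Request:
jog_arm(
  commands=[
    {"dx":-0.06,"dy":0.32,"dz":-0.05,"roll":0,"grip":0.2},
    {"dx":0,"dy":0,"dz":0,"roll":0,"grip":0.2},
    {"dx":0,"dy":0,"dz":0,"roll":0,"grip":0.3},
    {"dx":0,"dy":0,"dz":0,"roll":0,"grip":0.3},
  ],
)

```text
t: 6.08
position: [552.3, 200.3, 111.2]
tool_rot: [-102.8, 89.5, 92.6]
force: [0.1, 0.1, -0.6]
gripper_width: 0.356
```

Run:
```python
from h import *
import cv2
T=tool();print(yang(),ctrl.sense()["gripper_width"])
a=imaging.camera("side");w=imaging.camera("wrist")
t=np.hstack([cv2.resize(a[270:390,130:290],(400,300),interpolation=cv2.INTER_CUBIC),cv2.resize(w[180:420,160:480],(400,300))])
cv2.imwrite("pics/g1.png",t[:,:,::-1])
```

```text
(np.float64(-74.53464343115805), array([552.31869614, 200.27766202, 111.19919141])) 0.3562283650704136
```

View pics/g1.png

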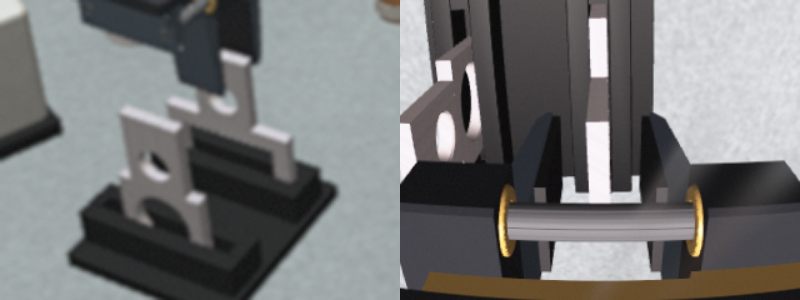

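The plate stands centred between the half-open fingers, and the narrow frame is clear of them. Next I lower slightly and close.

Request:
jog_arm(
  commands=[
    {"dx":-0.06,"dy":0,"dz":-0.12,"roll":0,"grip":0.3},
    {"dx":0,"dy":0,"dz":0,"roll":0,"grip":1},
    {"dx":0,"dy":0,"dz":0,"roll":0,"grip":1},
    {"dx":0,"dy":0,"dz":0,"roll":0,"grip":1},
    {"dx":0,"dy":0,"dz":0,"roll":0,"grip":1},
    {"dx":0,"dy":0,"dz":0,"roll":0,"grip":1},
  ],
)

```text
t: 6.92
position: [550.5, 199.9, 107.7]
tool_rot: [-98.0, 89.5, 97.5]
force: [0.2, -0.1, -0.5]
gripper_width: 0.091
```

Request:
jog_arm(
  commands=[
    {"dx":0,"dy":0,"dz":0.5,"roll":0,"grip":1},
    {"dx":0,"dy":0,"dz":1,"roll":0,"grip":1},
    {"dx":0,"dy":0,"dz":1,"roll":0,"grip":1},
    {"dx":0,"dy":0,"dz":1,"roll":0,"grip":1},
    {"dx":0,"dy":0,"dz":1,"roll":0,"grip":1},
    {"dx":0,"dy":0,"dz":0,"roll":0,"grip":1},
    {"dx":0,"dy":0,"dz":0,"roll":0,"grip":1},
  ],
)

```text
t: 7.8
position: [549.7, 200.1, 227.1]
tool_rot: [-103.0, 89.5, 92.5]
force: [-0.7, 0.1, -0.9]
gripper_width: 0.086
```

```bash
python3 -c "
from h import *
print(yang(),ctrl.sense()['gripper_width'])"
```

```text
(np.float64(-74.55128197128778), array([549.71881207, 200.08567046, 227.10884838])) 0.08569433379200293
```

Request:
jog_arm(
  commands=[
    {"dx":0.12,"dy":-0.5,"dz":0,"roll":-0.4,"grip":1},
    {"dx":0.12,"dy":-1,"dz":0,"roll":-0.4,"grip":1},
    {"dx":0.12,"dy":-1,"dz":0,"roll":-0.4,"grip":1},
    {"dx":0.12,"dy":-1,"dz":0,"roll":-0.4,"grip":1},
    {"dx":0.12,"dy":-1,"dz":0,"roll":-0.4,"grip":1},
    {"dx":0.12,"dy":-1,"dz":0,"roll":-0.4,"grip":1},
    {"dx":0.12,"dy":-1,"dz":0,"roll":-0.4,"grip":1},
    {"dx":0.12,"dy":-1,"dz":0,"roll":-0.4,"grip":1},
    {"dx":0.12,"dy":-1,"dz":0,"roll":0,"grip":1},
    {"dx":0.12,"dy":-1,"dz":0,"roll":0,"grip":1},
    {"dx":0.12,"dy":-1,"dz":0,"roll":0,"grip":1},
    {"dx":0.12,"dy":-1,"dz":0,"roll":0,"grip":1},
    {"dx":0.12,"dy":-0.6,"dz":0,"roll":0,"grip":1},
    {"dx":0.1,"dy":-0.2,"dz":0,"roll":0,"grip":1},
    {"dx":0,"dy":0,"dz":0,"roll":0,"grip":1},
    {"dx":0,"dy":0,"dz":0,"roll":0,"grip":1},
  ],
)

```text
t: 9.8
position: [584.6, -114.9, 212.9]
tool_rot: [-20.0, 88.7, 142.4]
force: [-0.0, 0.1, -1.0]
gripper_width: 0.088
```

Run:
```python
from h import *
import cv2
T=tool();print(yang(),ctrl.sense()["gripper_width"])
w=imaging.camera("wrist");np.save("pics/w2.npy",w);cv2.imwrite("pics/w2.png",w[:,:,::-1])
a=imaging.camera("scene");np.save("pics/s2.npy",a)
b=imaging.camera("side");np.save("pics/d2.npy",b)
for X in [(545,-294,170),(574.5,-196,170)]:print(wpix(X,T))
```

```text
(np.float64(-107.58546592019306), array([ 584.6429311 , -114.94313529,  212.92641718])) 0.08821977728090134
[577.4 243.9]
[450.8 245.9]
```

View pics/w2.png

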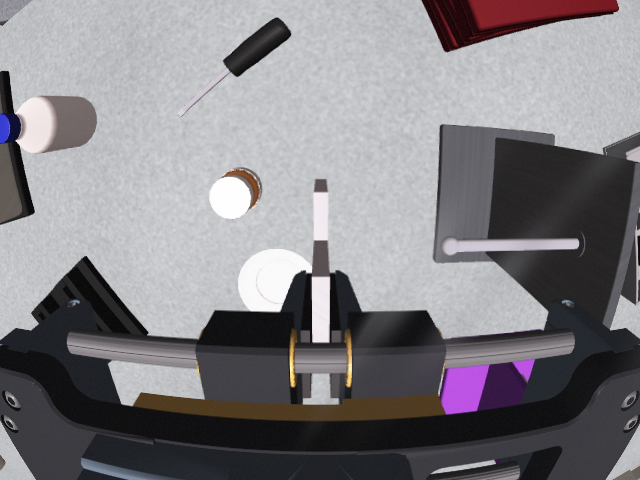

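Run:
```python
from h import *
T=tool();w=np.load("pics/w2.npy").astype(int);g=w.min(2)
pts=[]
for c in range(465,576,10):
    r=np.arange(225,265);k=r[g[225:265,c]>150];pts.append((c,k.mean(),len(k)))
print(pts);x=g[246,430:470:2];print(x)
pp=[wplane(p[:2],170,T) for p in pts];P=np.array(pp);d=np.polyfit(P[:,1],P[:,0],1);print(d,np.degrees(np.arctan2(1,d[0])))
b=wplane((450.5,246),170,T);print("ball",b, "line x at y=-114:",np.polyval(d,-114), T[0].round(3))
```

```text
[(465, np.float64(249.64285714285714), 14), (475, np.float64(249.53846153846155), 13), (485, np.float64(249.53846153846155), 13), (495, np.float64(248.5), 12), (505, np.float64(245.0), 11), (515, np.float64(245.0), 11), (525, np.float64(244.5), 10), (535, np.float64(244.5), 10), (545, np.float64(244.0), 9), (555, np.float64(244.0), 9), (565, np.float64(244.0), 9), (575, np.float64(243.5), 10)]
[193 188  99 107 122 115 136 178 198 198 200 199 201 200 195 202 204 202
 204 203]
[2.58611292e-01 6.22326420e+02] 75.5003379121228
ball [ 574.5 -196.   170. ] line x at y=-114: 592.8447323227374 [[-0.018 -0.302 -0.953]
 [ 0.014 -0.953  0.302]
 [-1.    -0.008  0.021]]
```

Run:
```python
from h import *
T=tool()
P=np.array([wplane(p,170,T) for p in [(450.5,246),(505,245),(515,245),(525,244.5),(535,244.5),(545,244),(555,244),(565,244),(575,243.5)]])
d=np.polyfit(P[:,1],P[:,0],1);a=np.degrees(np.arctan2(1,d[0]));print(a)
for L in (0,26,58): print(L,(P[0]+L*np.array([np.cos(np.radians(a)),np.sin(np.radians(a)),0])).round(1), np.polyval(d,P[0][1]+L*np.sin(np.radians(a))))
print(wplane((581,243.5),170,T))
```

```text
73.45043871464632
0 [ 574.5 -196.   170. ] 574.495547463563
26 [ 581.9 -171.1  170. ] 581.9015077061041
58 [ 591.  -140.4  170. ] 591.0165356969239
[ 544.2 -297.9  170. ]
```

Request:
jog_arm(
  commands=[
    {"dx":0,"dy":-0.5,"dz":-0.2,"roll":0.1,"grip":1},
    {"dx":0,"dy":-0.5,"dz":-0.2,"roll":0,"grip":1},
    {"dx":0,"dy":-0.5,"dz":-0.2,"roll":0,"grip":1},
    {"dx":0,"dy":-0.2,"dz":-0.2,"roll":0,"grip":1},
    {"dx":0,"dy":0,"dz":0,"roll":0,"grip":1},
    {"dx":0,"dy":0,"dz":0,"roll":0,"grip":1},
  ],
)

```text
t: 10.7
position: [584.3, -160.9, 191.3]
tool_rot: [-19.5, 88.7, 143.9]
force: [0.3, -0.5, -1.4]
gripper_width: 0.084
```

```bash
cat >> h.py <<'E'
u=np.array([.2848,.9586]);root=np.array([545.4,-293.8])
def rel():
    a,p=yang();q=p[:2]-root;return dict(y=round(q@u,1),x=round(q@[u[1],-u[0]],1),z=round(p[2]-170,1),ang=round(a+106.55,1),w=round(ctrl.sense()["gripper_width"]*91,1),t=ctrl.sense()["t"],F=ctrl.sense()["force"].round(1))
E
python3 -c "
from h import *
print(rel())"
```

```text
{'y': np.float64(138.5), 'x': np.float64(-0.5), 'z': np.float64(21.3), 'ang': np.float64(0.0), 'w': 7.7, 't': 10.7, 'F': array([ 0.3, -0.5, -1.4])}
```

Request:
jog_arm(
  commands=[
    {"dx":0.02,"dy":0,"dz":-0.2,"roll":0,"grip":1},
    {"dx":0,"dy":0,"dz":0,"roll":0,"grip":1},
  ],
)

```text
t: 10.95
position: [585.0, -160.4, 186.2]
tool_rot: [-20.0, 88.7, 143.5]
force: [0.2, 0.4, -0.8]
gripper_width: 0.083
```

```bash
python3 -c "
from h import *
import cv2
print(rel())
b=imaging.camera('side')
a=imaging.camera('scene')
t=np.hstack([cv2.resize(b[120:240,300:460],(400,300),interpolation=cv2.INTER_CUBIC),cv2.resize(a[210:330,150:310],(400,300),interpolation=cv2.INTER_CUBIC)])
cv2.imwrite('pics/p3.png',t[:,:,::-1])"
```

```text
{'y': np.float64(139.1), 'x': np.float64(-0.0), 'z': np.float64(16.2), 'ang': np.float64(0.0), 'w': 7.6, 't': 10.95, 'F': array([ 0.2,  0.4, -0.8])}
```

View pics/p3.png

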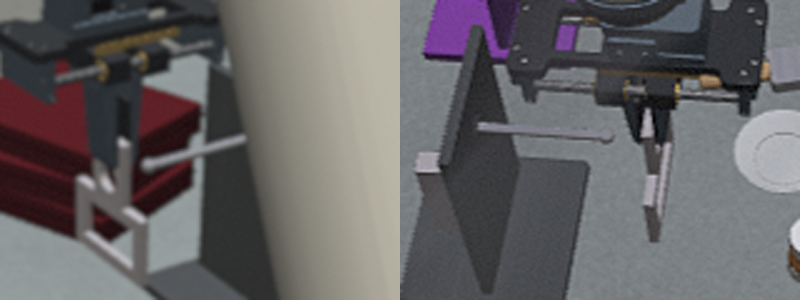

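Request:
jog_arm(
  commands=[
    {"dx":-0.14,"dy":-0.48,"dz":0.02,"roll":0,"grip":1},
    {"dx":-0.14,"dy":-0.48,"dz":0.02,"roll":0,"grip":1},
    {"dx":0,"dy":0,"dz":0,"roll":0,"grip":1},
  ],
)

```text
t: 11.42
position: [577.7, -186.6, 188.0]
tool_rot: [-20.1, 88.8, 143.4]
force: [-0.4, -0.5, -1.1]
gripper_width: 0.085
```

```bash
python3 -c "
from h import *
print(rel())"
```

```text
{'y': np.float64(112.0), 'x': np.float64(0.5), 'z': np.float64(18.0), 'ang': np.float64(0.1), 'w': 7.8, 't': 11.425, 'F': array([-0.4, -0.5, -1.1])}
```

Request:
jog_arm(
  commands=[
    {"dx":-0.14,"dy":-0.48,"dz":-0.06,"roll":0,"grip":1},
    {"dx":-0.14,"dy":-0.48,"dz":0,"roll":0,"grip":1},
    {"dx":-0.14,"dy":-0.48,"dz":0,"roll":0,"grip":1},
    {"dx":0,"dy":0,"dz":0,"roll":0,"grip":1},
  ],
)

```text
t: 11.92
position: [566.2, -225.7, 186.3]
tool_rot: [-20.0, 88.8, 143.5]
force: [0.4, 0.3, -1.2]
gripper_width: 0.086
```

```bash
python3 -c "
from h import *
print(rel())"
```

```text
{'y': np.float64(71.2), 'x': np.float64(0.6), 'z': np.float64(16.3), 'ang': np.float64(0.0), 'w': 7.9, 't': 11.925, 'F': array([ 0.4,  0.3, -1.2])}
```

Request:
jog_arm(
  commands=[
    {"dx":-0.125,"dy":-0.42,"dz":0,"roll":0,"grip":1},
    {"dx":-0.125,"dy":-0.42,"dz":0,"roll":0,"grip":1},
    {"dx":-0.125,"dy":-0.42,"dz":0,"roll":0,"grip":1},
    {"dx":-0.02,"dy":0.0,"dz":-0.26,"roll":0,"grip":1},
    {"dx":0,"dy":0,"dz":0,"roll":0,"grip":1},
  ],
)

```text
t: 12.55
position: [555.6, -259.3, 179.2]
tool_rot: [-20.2, 88.8, 143.2]
force: [-1.1, 0.5, -0.3]
gripper_width: 0.083
```

```bash
python3 -c "
from h import *
print(rel())"
```

```text
{'y': np.float64(36.0), 'x': np.float64(-0.1), 'z': np.float64(9.2), 'ang': np.float64(0.0), 'w': 7.6, 't': 12.55, 'F': array([-1.1,  0.5, -0.3])}
```

Request:
jog_arm(
  commands=[
    {"dx":0,"dy":0,"dz":-0.03,"roll":0,"grip":0.5},
    {"dx":0,"dy":0,"dz":0,"roll":0,"grip":0.5},
    {"dx":0,"dy":0,"dz":0,"roll":0,"grip":0.5},
    {"dx":0,"dy":0,"dz":0,"roll":0,"grip":0.5},
  ],
)

```text
t: 13.05
position: [556.1, -258.6, 178.8]
tool_rot: [-21.0, 88.8, 142.5]
force: [0.3, 0.1, 0.1]
gripper_width: 0.251
```

```bash
python3 -c "
from h import *
import cv2
print(rel())
w=imaging.camera('wrist');a=imaging.camera('scene')
t=np.hstack([cv2.resize(w[180:420,160:480],(400,300)),cv2.resize(a[210:330,150:310],(400,300),interpolation=cv2.INTER_CUBIC)])
cv2.imwrite('pics/p4.png',t[:,:,::-1])"
```

```text
{'y': np.float64(36.8), 'x': np.float64(0.2), 'z': np.float64(8.8), 'ang': np.float64(0.1), 'w': 22.8, 't': 13.05, 'F': array([0.3, 0.1, 0.1])}
```

View pics/p4.png

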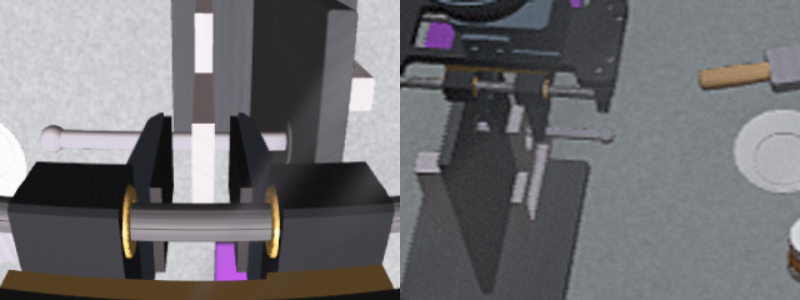

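The wide frame hangs freely on the peg between the open fingers, so I go up and back for the narrow one.

Request:
jog_arm(
  commands=[
    {"dx":0,"dy":0,"dz":0.6,"roll":0,"grip":0.5},
    {"dx":0,"dy":0,"dz":1,"roll":0,"grip":0.5},
    {"dx":0,"dy":0,"dz":1,"roll":0,"grip":0.5},
    {"dx":0,"dy":0.6,"dz":0.3,"roll":0,"grip":0.5},
    {"dx":0,"dy":1,"dz":0,"roll":0.4,"grip":0},
    {"dx":0,"dy":1,"dz":0,"roll":0.4,"grip":0},
    {"dx":0,"dy":1,"dz":0,"roll":0.4,"grip":-0.3},
    {"dx":0,"dy":1,"dz":0,"roll":0.4,"grip":-0.3},
    {"dx":0,"dy":1,"dz":0,"roll":0.4,"grip":-0.3},
    {"dx":0,"dy":1,"dz":0,"roll":0.4,"grip":-0.3},
    {"dx":0,"dy":1,"dz":0,"roll":0.4,"grip":-0.3},
    {"dx":0,"dy":1,"dz":0,"roll":0.4,"grip":-0.3},
    {"dx":0,"dy":1,"dz":0,"roll":0,"grip":-0.3},
    {"dx":0,"dy":1,"dz":0,"roll":0,"grip":-0.3},
    {"dx":0,"dy":1,"dz":0,"roll":0,"grip":-0.3},
    {"dx":0,"dy":1,"dz":0,"roll":0,"grip":-0.3},
    {"dx":0,"dy":1,"dz":0,"roll":0,"grip":-0.3},
    {"dx":0,"dy":1,"dz":0,"roll":0,"grip":-0.3},
    {"dx":0,"dy":1,"dz":0,"roll":0,"grip":-0.3},
    {"dx":0,"dy":1,"dz":0,"roll":0,"grip":-0.3},
  ],
)

```text
t: 15.65
position: [537.3, 194.6, 243.5]
tool_rot: [-25.4, 87.5, 174.7]
force: [0.2, -0.6, 0.4]
gripper_width: 0.649
```

```bash
python3 -c "
from h import *
print(rel(),yang())"
```

```text
{'y': np.float64(465.9), 'x': np.float64(-146.9), 'z': np.float64(73.5), 'ang': np.float64(36.6), 'w': 59.1, 't': 15.65, 'F': array([ 0.2, -0.6,  0.4])} (np.float64(-69.94232413231315), array([537.25546448, 194.60243265, 243.53895306]))
```

Request:
jog_arm(
  commands=[
    {"dx":-0.1,"dy":0.8,"dz":0,"roll":-0.2,"grip":-0.3},
    {"dx":-0.1,"dy":0.8,"dz":0,"roll":-0.2,"grip":-0.3},
    {"dx":-0.05,"dy":0.5,"dz":0,"roll":0,"grip":-0.3},
    {"dx":0,"dy":0.3,"dz":0,"roll":0,"grip":-0.3},
    {"dx":0,"dy":0,"dz":0,"roll":0,"grip":-0.3},
    {"dx":0,"dy":0,"dz":0,"roll":0,"grip":-0.3},
  ],
)

```text
t: 16.4
position: [524.1, 261.5, 240.2]
tool_rot: [-22.9, 87.2, 174.1]
force: [0.4, 0.0, -0.8]
gripper_width: 0.65
```

```bash
python3 -c "
from h import *
print(rel(),yang(),tool()[0].round(3))"
```

```text
{'y': np.float64(526.2), 'x': np.float64(-178.6), 'z': np.float64(70.2), 'ang': np.float64(33.5), 'w': 59.1, 't': 16.4, 'F': array([ 0.4,  0. , -0.8])} (np.float64(-73.01061531551424), array([524.06877305, 261.49241478, 240.15956907])) [[-0.049  0.292 -0.955]
 [ 0.005 -0.956 -0.293]
 [-0.999 -0.019  0.045]]
```

Request:
jog_arm(
  commands=[
    {"dx":0.2,"dy":0.48,"dz":-0.4,"roll":-0.1,"grip":-0.3},
    {"dx":0,"dy":0,"dz":-1,"roll":0,"grip":-0.3},
    {"dx":0,"dy":0,"dz":-1,"roll":0,"grip":-0.3},
    {"dx":0,"dy":0,"dz":-0.7,"roll":0,"grip":-0.3},
    {"dx":0,"dy":0,"dz":0,"roll":0,"grip":-0.3},
    {"dx":0,"dy":0,"dz":0,"roll":0,"grip":-0.3},
  ],
)

```text
t: 17.15
position: [531.2, 274.7, 158.4]
tool_rot: [-23.5, 87.2, 172.1]
force: [0.3, -0.7, -0.1]
gripper_width: 0.648
```

```bash
python3 -c "
from h import *
print(yang(),tool()[0].round(3))"
```

```text
(np.float64(-74.38452272073067), array([531.2365952 , 274.66715273, 158.43467635])) [[-0.048  0.269 -0.962]
 [ 0.007 -0.963 -0.27 ]
 [-0.999 -0.019  0.045]]
```

Request:
jog_arm(
  commands=[
    {"dx":-0.08,"dy":-0.04,"dz":-0.7,"roll":0,"grip":-0.3},
    {"dx":0,"dy":0,"dz":-0.7,"roll":0,"grip":0},
    {"dx":0,"dy":0,"dz":-0.45,"roll":0,"grip":0.3},
    {"dx":0,"dy":0,"dz":0,"roll":0,"grip":0.3},
    {"dx":0,"dy":0,"dz":0,"roll":0,"grip":0.3},
  ],
)

```text
t: 17.77
position: [531.9, 274.8, 114.6]
tool_rot: [-27.8, 87.5, 167.8]
force: [-0.3, 0.6, -0.3]
gripper_width: 0.35
```

```bash
python3 -c "
from h import *
import cv2
print(yang(),rel()['w'])
w=imaging.camera('wrist');a=imaging.camera('side');s=imaging.camera('scene')
t=np.hstack([cv2.resize(w[180:420,160:480],(400,300)),cv2.resize(a[270:390,130:290],(400,300),interpolation=cv2.INTER_CUBIC)])
cv2.imwrite('pics/p5.png',np.vstack([t,np.hstack([cv2.resize(s[210:330,150:310],(400,300)),0*t[:,:400]])])[:,:,::-1])"
```

```text
(np.float64(-74.44233711974387), array([531.88755809, 274.79315211, 114.64547102])) 31.9
```

View pics/p5.png

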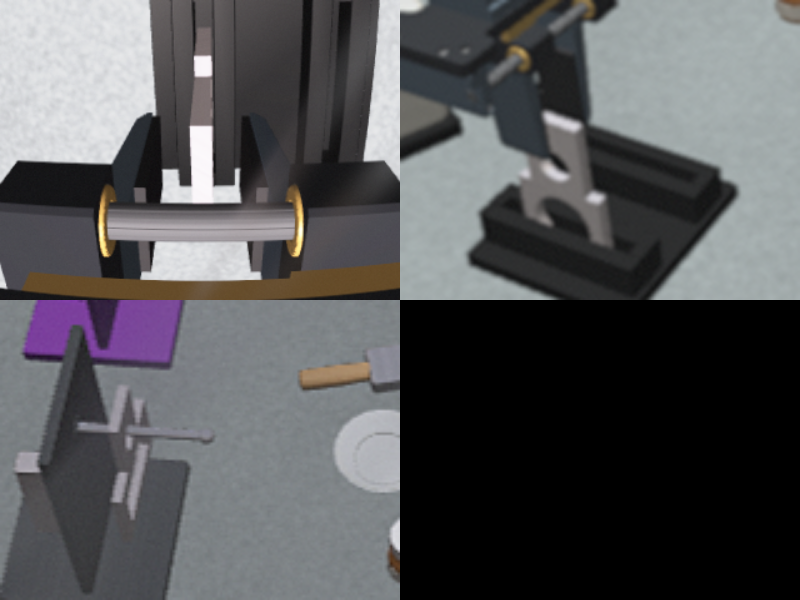

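The narrow frame's tab is between the fingers, and the wide frame hangs upright on the grey peg. Now I lower and close.

Request:
jog_arm(
  commands=[
    {"dx":-0.1,"dy":-0.03,"dz":-0.26,"roll":0,"grip":0.3},
    {"dx":0,"dy":0,"dz":0,"roll":0,"grip":0.3},
    {"dx":0,"dy":0,"dz":0,"roll":0,"grip":1},
    {"dx":0,"dy":0,"dz":0,"roll":0,"grip":1},
    {"dx":0,"dy":0,"dz":0,"roll":0,"grip":1},
    {"dx":0,"dy":0,"dz":0,"roll":0,"grip":1},
  ],
)

```text
t: 18.68
position: [529.4, 273.6, 108.0]
tool_rot: [-27.1, 87.6, 168.5]
force: [0.9, -2.9, -1.3]
gripper_width: 0.086
```

```bash
python3 -c "
from h import *
print(yang(),rel()['w'])"
```

```text
(np.float64(-74.42260145172762), array([529.35987572, 273.56245903, 108.02600809])) 7.8
```

Request:
jog_arm(
  commands=[
    {"dx":0,"dy":0,"dz":0.5,"roll":0,"grip":1},
    {"dx":0,"dy":0,"dz":1,"roll":0,"grip":1},
    {"dx":0,"dy":0,"dz":1,"roll":0,"grip":1},
    {"dx":0,"dy":0,"dz":1,"roll":0,"grip":1},
    {"dx":0,"dy":0,"dz":1,"roll":0,"grip":1},
    {"dx":0.13,"dy":-0.5,"dz":0.2,"roll":-0.3,"grip":1},
    {"dx":0.13,"dy":-0.8,"dz":0,"roll":-0.3,"grip":1},
    {"dx":0.13,"dy":-0.8,"dz":0,"roll":-0.3,"grip":1},
    {"dx":0.13,"dy":-0.8,"dz":0,"roll":-0.3,"grip":1},
    {"dx":0.13,"dy":-0.8,"dz":0,"roll":-0.3,"grip":1},
    {"dx":0.13,"dy":-0.8,"dz":0,"roll":-0.3,"grip":1},
    {"dx":0.13,"dy":-0.8,"dz":0,"roll":-0.3,"grip":1},
    {"dx":0.13,"dy":-0.8,"dz":0,"roll":-0.3,"grip":1},
    {"dx":0.13,"dy":-0.8,"dz":0,"roll":-0.3,"grip":1},
    {"dx":0.13,"dy":-0.8,"dz":0,"roll":-0.3,"grip":1},
    {"dx":0.13,"dy":-0.8,"dz":0,"roll":0,"grip":1},
    {"dx":0.13,"dy":-0.8,"dz":0,"roll":0,"grip":1},
    {"dx":0.13,"dy":-0.8,"dz":0,"roll":0,"grip":1},
    {"dx":0,"dy":-0.4,"dz":0,"roll":0,"grip":1},
    {"dx":0,"dy":0,"dz":0,"roll":0,"grip":1},
  ],
)

```text
t: 21.18
position: [564.8, -15.6, 221.1]
tool_rot: [-15.7, 86.7, 146.3]
force: [-0.0, 0.7, -0.5]
gripper_width: 0.088
```

```bash
python3 -c "
from h import *
print(rel(),yang(),tool()[0].round(3))"
```

```text
{'y': np.float64(272.2), 'x': np.float64(-60.6), 'z': np.float64(51.1), 'ang': np.float64(-1.4), 'w': 8.0, 't': 21.175, 'F': array([-0. ,  0.7, -0.5])} (np.float64(-107.96366281186519), array([564.81664292, -15.64696951, 221.10300353])) [[-0.048 -0.308 -0.95 ]
 [ 0.032 -0.951  0.307]
 [-0.998 -0.016  0.056]]
```

Request:
jog_arm(
  commands=[
    {"dx":0.15,"dy":-0.6,"dz":0,"roll":0.14,"grip":1},
    {"dx":0.15,"dy":-0.8,"dz":0,"roll":0,"grip":1},
    {"dx":0.15,"dy":-0.8,"dz":0,"roll":0,"grip":1},
    {"dx":0.15,"dy":-0.8,"dz":0,"roll":0,"grip":1},
    {"dx":0.1,"dy":-0.8,"dz":-0.2,"roll":0,"grip":1},
    {"dx":0.1,"dy":-0.8,"dz":-0.2,"roll":0,"grip":1},
    {"dx":0.1,"dy":-0.5,"dz":-0.2,"roll":0,"grip":1},
    {"dx":0.05,"dy":-0.2,"dz":-0.2,"roll":0,"grip":1},
    {"dx":0,"dy":0,"dz":0,"roll":0,"grip":1},
    {"dx":0,"dy":0,"dz":0,"roll":0,"grip":1},
  ],
)

```text
t: 22.42
position: [588.6, -155.0, 198.4]
tool_rot: [-15.8, 86.5, 147.5]
force: [0.1, 0.3, -1.7]
gripper_width: 0.084
```

```bash
python3 -c "
from h import *
print(rel(),tool()[0].round(3))"
```

```text
{'y': np.float64(145.4), 'x': np.float64(1.8), 'z': np.float64(28.4), 'ang': np.float64(-0.1), 'w': 7.6, 't': 22.425, 'F': array([ 0.1,  0.3, -1.7])} [[-0.051 -0.287 -0.957]
 [ 0.033 -0.958  0.286]
 [-0.998 -0.017  0.059]]
```

Request:
jog_arm(
  commands=[
    {"dx":-0.05,"dy":0.02,"dz":-0.23,"roll":0,"grip":1},
    {"dx":0,"dy":0,"dz":-0.2,"roll":0,"grip":1},
    {"dx":0,"dy":0,"dz":0,"roll":0,"grip":1},
    {"dx":0,"dy":0,"dz":0,"roll":0,"grip":1},
  ],
)

```text
t: 22.92
position: [587.2, -153.2, 187.2]
tool_rot: [-16.0, 86.5, 147.4]
force: [-0.2, -0.3, -1.4]
gripper_width: 0.088
```

```bash
python3 -c "
from h import *
print(rel())"
```

```text
{'y': np.float64(146.7), 'x': np.float64(0.0), 'z': np.float64(17.2), 'ang': np.float64(-0.1), 'w': 8.0, 't': 22.925, 'F': array([-0.2, -0.3, -1.4])}
```

Request:
jog_arm(
  commands=[
    {"dx":-0.14,"dy":-0.48,"dz":0,"roll":0,"grip":1},
    {"dx":-0.14,"dy":-0.48,"dz":0,"roll":0,"grip":1},
    {"dx":-0.14,"dy":-0.48,"dz":0,"roll":0,"grip":1},
    {"dx":0,"dy":0,"dz":0,"roll":0,"grip":1},
  ],
)

```text
t: 23.42
position: [575.9, -192.7, 187.6]
tool_rot: [-15.8, 86.6, 147.6]
force: [-0.9, -0.2, -0.6]
gripper_width: 0.087
```

```bash
python3 -c "
from h import *
print(rel())"
```

```text
{'y': np.float64(105.6), 'x': np.float64(0.4), 'z': np.float64(17.6), 'ang': np.float64(-0.1), 'w': 7.9, 't': 23.425, 'F': array([-0.9, -0.2, -0.6])}
```

Request:
jog_arm(
  commands=[
    {"dx":-0.15,"dy":-0.5,"dz":-0.02,"roll":0,"grip":1},
    {"dx":-0.15,"dy":-0.5,"dz":0,"roll":0,"grip":1},
    {"dx":0,"dy":0,"dz":0,"roll":0,"grip":1},
    {"dx":0,"dy":0,"dz":-0.3,"roll":0,"grip":1},
    {"dx":0,"dy":0,"dz":0,"roll":0,"grip":1},
  ],
)

```text
t: 24.05
position: [567.7, -219.3, 178.8]
tool_rot: [-16.0, 86.5, 147.3]
force: [0.2, 0.5, -1.4]
gripper_width: 0.088
```

```bash
python3 -c "
from h import *
print(rel())"
```

```text
{'y': np.float64(77.8), 'x': np.float64(0.2), 'z': np.float64(8.8), 'ang': np.float64(-0.1), 'w': 8.0, 't': 24.05, 'F': array([ 0.2,  0.5, -1.4])}
```

Request:
jog_arm(
  commands=[
    {"dx":0,"dy":0,"dz":0,"roll":0,"grip":0.5},
    {"dx":0,"dy":0,"dz":0,"roll":0,"grip":0.5},
    {"dx":0,"dy":0,"dz":0,"roll":0,"grip":0.5},
    {"dx":0,"dy":0,"dz":0,"roll":0,"grip":0.5},
    {"dx":0,"dy":0,"dz":0,"roll":0,"grip":0.5},
    {"dx":0,"dy":0,"dz":0.6,"roll":0,"grip":0.5},
    {"dx":0,"dy":0,"dz":1,"roll":0,"grip":0.5},
    {"dx":0,"dy":0,"dz":1,"roll":0,"grip":0.5},
    {"dx":0,"dy":0,"dz":0.3,"roll":0,"grip":0.5},
    {"dx":0,"dy":0,"dz":0,"roll":0,"grip":0.5},
  ],
)

```text
t: 25.3
position: [568.2, -218.8, 256.8]
tool_rot: [-16.3, 86.7, 147.1]
force: [0.3, -0.4, -0.5]
gripper_width: 0.252
```

```bash
python3 -c "
from h import *
import cv2
print(rel())
w=imaging.camera('wrist');s=imaging.camera('scene')
cv2.imwrite('pics/p6.png',np.hstack([cv2.resize(w[120:420,180:580],(400,300)),cv2.resize(s[210:330,150:310],(400,300),interpolation=cv2.INTER_CUBIC)])[:,:,::-1])"
```

```text
{'y': np.float64(78.4), 'x': np.float64(0.5), 'z': np.float64(86.8), 'ang': np.float64(-0.1), 'w': 22.9, 't': 25.3, 'F': array([ 0.3, -0.4, -0.5])}
```

View pics/p6.png

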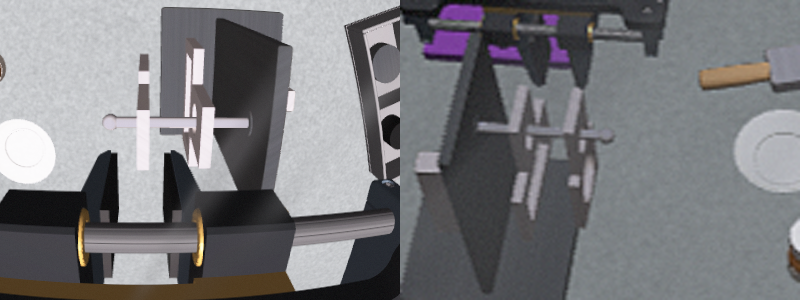

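Both frames hang on the peg, wide behind and narrow in front. I go out past the ball and turn 90° so the fingers straddle the peg for pushing.

Request:
jog_arm(
  commands=[
    {"dx":0.14,"dy":0.48,"dz":0,"roll":0.9,"grip":0.4},
    {"dx":0.14,"dy":0.48,"dz":0,"roll":0.9,"grip":0.4},
    {"dx":0.14,"dy":0.48,"dz":0,"roll":0.9,"grip":0.4},
    {"dx":0.14,"dy":0.48,"dz":0,"roll":0.9,"grip":0.4},
    {"dx":0.14,"dy":0.48,"dz":0,"roll":0.9,"grip":0.4},
    {"dx":0,"dy":0,"dz":0,"roll":0.9,"grip":0.4},
    {"dx":0,"dy":0,"dz":0,"roll":0.9,"grip":0.4},
    {"dx":0,"dy":0,"dz":0,"roll":0.9,"grip":0.4},
    {"dx":0,"dy":0,"dz":0,"roll":0.9,"grip":0.4},
    {"dx":0,"dy":0,"dz":0,"roll":0,"grip":0.4},
  ],
)

```text
t: 26.65
position: [581.7, -155.1, 245.2]
tool_rot: [-24.0, 85.8, -137.0]
force: [0.7, -1.5, 0.2]
gripper_width: 0.3
```

```bash
python3 -c "
from h import *
print(rel(),tool()[0].round(3),ctrl.sense()['joints'].round(1))"
```

```text
{'y': np.float64(143.3), 'x': np.float64(-4.7), 'z': np.float64(75.2), 'ang': np.float64(83.5), 'w': 27.3, 't': 26.65, 'F': array([ 0.7, -1.5,  0.2])} [[-0.053  0.92  -0.389]
 [-0.05  -0.392 -0.919]
 [-0.997 -0.03   0.066]] [-18.5  26.   76.1  -3.7  79.9   5.3]
```

Request:
jog_arm(
  commands=[
    {"dx":0.2,"dy":-0.05,"dz":-0.4,"roll":0.6,"grip":0.4},
    {"dx":0,"dy":0,"dz":-0.8,"roll":0,"grip":0.4},
    {"dx":0,"dy":0,"dz":-0.8,"roll":0,"grip":0.4},
    {"dx":0,"dy":0,"dz":-0.8,"roll":0,"grip":0.4},
    {"dx":0,"dy":0,"dz":-0.4,"roll":0,"grip":0.4},
    {"dx":0,"dy":0,"dz":0,"roll":0,"grip":0.4},
    {"dx":0,"dy":0,"dz":0,"roll":0,"grip":0.4},
  ],
)

```text
t: 27.52
position: [586.1, -156.4, 160.9]
tool_rot: [-25.9, 85.8, -134.1]
force: [0.6, 0.1, 1.0]
gripper_width: 0.303
```

```bash
python3 -c "
from h import *
print(rel(),tool()[0].round(3))"
```

```text
{'y': np.float64(143.3), 'x': np.float64(-0.1), 'z': np.float64(-9.1), 'ang': np.float64(88.3), 'w': 27.6, 't': 27.525, 'F': array([0.6, 0.1, 1. ])} [[-0.051  0.949 -0.311]
 [-0.053 -0.314 -0.948]
 [-0.997 -0.032  0.066]]
```

Request:
jog_arm(
  commands=[
    {"dx":0.02,"dy":0,"dz":-0.18,"roll":0.17,"grip":0.4},
    {"dx":-0.12,"dy":-0.4,"dz":0,"roll":0,"grip":0.4},
    {"dx":-0.12,"dy":-0.4,"dz":0,"roll":0,"grip":0.4},
    {"dx":-0.12,"dy":-0.4,"dz":0,"roll":0,"grip":0.4},
    {"dx":0,"dy":0,"dz":0,"roll":0,"grip":0.4},
  ],
)

```text
t: 28.15
position: [577.5, -189.4, 157.7]
tool_rot: [-23.9, 85.8, -130.4]
force: [-0.5, -0.6, 0.3]
gripper_width: 0.298
```

```bash
python3 -c "
from h import *
print(rel())"
```

```text
{'y': np.float64(109.2), 'x': np.float64(1.1), 'z': np.float64(-12.3), 'ang': np.float64(90.0), 'w': 27.1, 't': 28.15, 'F': array([-0.5, -0.6,  0.3])}
```

Request:
jog_arm(
  commands=[
    {"dx":-0.12,"dy":-0.29,"dz":0,"roll":0,"grip":0.4},
    {"dx":-0.09,"dy":-0.3,"dz":0,"roll":0,"grip":0.4},
    {"dx":-0.09,"dy":-0.3,"dz":0,"roll":0,"grip":0.4},
    {"dx":-0.09,"dy":-0.3,"dz":0,"roll":0,"grip":0.4},
    {"dx":-0.09,"dy":-0.3,"dz":0,"roll":0,"grip":0.4},
    {"dx":0,"dy":0,"dz":0,"roll":0,"grip":0.4},
  ],
)

```text
t: 28.9
position: [564.6, -229.3, 157.7]
tool_rot: [-24.0, 85.8, -130.5]
force: [1.1, 0.4, -0.3]
gripper_width: 0.297
```

```bash
python3 -c "
from h import *
print(rel(),tool()[0][:,0])"
```

```text
{'y': np.float64(67.3), 'x': np.float64(0.1), 'z': np.float64(-12.3), 'ang': np.float64(90.0), 'w': 27.0, 't': 28.9, 'F': array([ 1.1,  0.4, -0.3])} [-0.04716514 -0.05526535 -0.9973571 ]
```

Next I continue to about y = 40.

Request:
jog_arm(
  commands=[
    {"dx":-0.08,"dy":-0.28,"dz":0,"roll":0,"grip":0.4},
    {"dx":-0.08,"dy":-0.28,"dz":0,"roll":0,"grip":0.4},
    {"dx":-0.08,"dy":-0.28,"dz":0,"roll":0,"grip":0.4},
    {"dx":0,"dy":0,"dz":0,"roll":0,"grip":0.4},
  ],
)

```text
t: 29.4
position: [558.3, -251.5, 157.7]
tool_rot: [-24.1, 85.8, -130.6]
force: [-0.1, 0.9, 0.4]
gripper_width: 0.296
```

```bash
python3 -c "
from h import *
import cv2
print(rel())
w=imaging.camera('wrist');s=imaging.camera('scene')
cv2.imwrite('pics/p7.png',np.hstack([cv2.resize(w[120:420,120:520],(400,300)),cv2.resize(s[210:330,150:310],(400,300),interpolation=cv2.INTER_CUBIC)])[:,:,::-1])"
```

```text
{'y': np.float64(44.2), 'x': np.float64(0.3), 'z': np.float64(-12.3), 'ang': np.float64(90.0), 'w': 26.9, 't': 29.4, 'F': array([-0.1,  0.9,  0.4])}
```

View pics/p7.png

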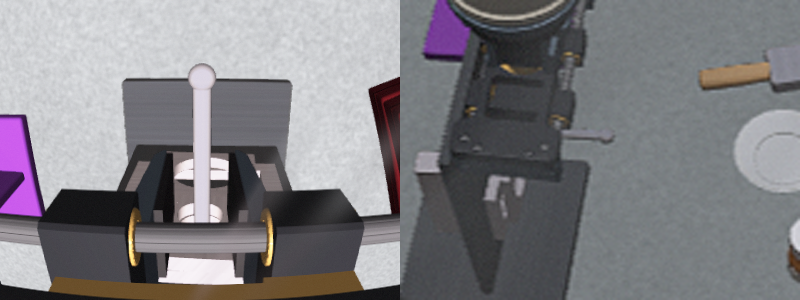

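The fingers straddle the peg and both frames are travelling ahead of them, so I finish with small steps while watching the force.

Request:
jog_arm(
  commands=[
    {"dx":-0.04,"dy":-0.14,"dz":0,"roll":0,"grip":0.4},
    {"dx":-0.04,"dy":-0.14,"dz":0,"roll":0,"grip":0.4},
    {"dx":0,"dy":0,"dz":0,"roll":0,"grip":0.4},
  ],
)

```text
t: 29.88
position: [556.4, -258.1, 157.7]
tool_rot: [-24.3, 85.9, -130.7]
force: [-0.3, 0.3, -0.1]
gripper_width: 0.303
```

Request:
jog_arm(
  commands=[
    {"dx":-0.02,"dy":-0.08,"dz":0,"roll":0,"grip":0.4},
    {"dx":0,"dy":0,"dz":0,"roll":0,"grip":0.4},
  ],
)

```text
t: 30.12
position: [555.8, -260.1, 157.6]
tool_rot: [-24.4, 85.9, -130.8]
force: [-0.1, 0.4, -0.4]
gripper_width: 0.302
```

```bash
python3 -c "
from h import *
print(rel())"
```

```text
{'y': np.float64(35.3), 'x': np.float64(0.4), 'z': np.float64(-12.4), 'ang': np.float64(90.1), 'w': 27.5, 't': 30.125, 'F': array([-0.1,  0.4, -0.4])}
```

Request:
jog_arm(
  commands=[
    {"dx":-0.02,"dy":-0.08,"dz":0,"roll":0,"grip":0.4},
    {"dx":0,"dy":0,"dz":0,"roll":0,"grip":0.4},
  ],
)

```text
t: 30.38
position: [555.4, -262.1, 157.7]
tool_rot: [-24.3, 85.9, -130.8]
force: [-0.7, 1.3, -0.0]
gripper_width: 0.299
```

Request:
jog_arm(
  commands=[
    {"dx":-0.02,"dy":-0.08,"dz":0,"roll":0,"grip":0.4},
    {"dx":0,"dy":0,"dz":0,"roll":0,"grip":0.4},
  ],
)

```text
t: 30.62
position: [555.4, -262.1, 157.8]
tool_rot: [-25.5, 86.0, -132.0]
force: [0.8, 0.7, 0.6]
gripper_width: 0.298
```

```bash
python3 -c "
from h import *
print(rel())"
```

```text
{'y': np.float64(33.2), 'x': np.float64(0.5), 'z': np.float64(-12.2), 'ang': np.float64(90.1), 'w': 27.1, 't': 30.625, 'F': array([0.8, 0.7, 0.6])}
```

Request:
jog_arm(
  commands=[
    {"dx":-0.04,"dy":-0.12,"dz":0,"roll":0,"grip":0.4},
    {"dx":-0.04,"dy":-0.12,"dz":0,"roll":0,"grip":0.4},
  ],
)

```text
t: 30.88
position: [555.1, -262.7, 157.9]
tool_rot: [-28.9, 86.5, -135.3]
force: [10.6, 28.7, 7.5]
gripper_width: 0.294
```

```bash
python3 -c "
from h import *
print(rel(),tool()[0][:,0])"
```

```text
{'y': np.float64(32.6), 'x': np.float64(0.5), 'z': np.float64(-12.1), 'ang': np.float64(90.1), 'w': 26.7, 't': 30.875, 'F': array([10.6, 28.7,  7.5])} [-0.04307277 -0.04265618 -0.9981609 ]
```

The force rises to 31 N along the peg with the finger front at about 16.6 mm, which is where the flush stack should end. Backing off now.

Request:
jog_arm(
  commands=[
    {"dx":0.03,"dy":0.1,"dz":0,"roll":0,"grip":0.4},
    {"dx":0.06,"dy":0.2,"dz":0,"roll":0,"grip":0.4},
    {"dx":0.14,"dy":0.48,"dz":0,"roll":0,"grip":0.4},
    {"dx":0.14,"dy":0.48,"dz":0,"roll":0,"grip":0.4},
    {"dx":0.14,"dy":0.48,"dz":0,"roll":0,"grip":0.4},
    {"dx":0.14,"dy":0.48,"dz":0,"roll":0,"grip":0.4},
    {"dx":0.14,"dy":0.48,"dz":0,"roll":0,"grip":0.4},
    {"dx":0.14,"dy":0.48,"dz":0,"roll":0,"grip":0.4},
    {"dx":0.14,"dy":0.48,"dz":0,"roll":0,"grip":0.4},
    {"dx":0.14,"dy":0.48,"dz":0,"roll":0,"grip":0.4},
    {"dx":0,"dy":0,"dz":0,"roll":0,"grip":0.4},
    {"dx":0,"dy":0,"dz":0.5,"roll":0,"grip":0.4},
    {"dx":0,"dy":0,"dz":1,"roll":0,"grip":0.4},
    {"dx":0,"dy":0,"dz":1,"roll":0,"grip":0.4},
    {"dx":0,"dy":0,"dz":0,"roll":0,"grip":0.4},
  ],
)

```text
t: 32.75
position: [587.3, -153.2, 224.7]
tool_rot: [-27.2, 86.5, -133.6]
force: [-0.4, 0.0, -0.7]
gripper_width: 0.297
```

```bash
python3 -c "
from h import *
import cv2
print(rel())
T=tool();w=imaging.camera('wrist');s=imaging.camera('scene');d=imaging.camera('side')
cv2.imwrite('pics/p8.png',np.vstack([np.hstack([w[60:360,120:520],cv2.resize(s[210:330,150:310],(400,300),interpolation=cv2.INTER_CUBIC)]),np.hstack([cv2.resize(d[120:270,320:520],(400,300)),cv2.resize(s[80:440,100:580],(400,300))])])[:,:,::-1])
for L in (0,16): X=[*(root+u*L+0),206-8];print(L,wpix(X,T))"
```

```text
{'y': np.float64(146.8), 'x': np.float64(0.2), 'z': np.float64(54.7), 'ang': np.float64(90.1), 'w': 27.0, 't': 32.75, 'F': array([-0.4,  0. , -0.7])}
0 [321.6 444.3]
16 [321.7 431.8]
```

View pics/p8.png

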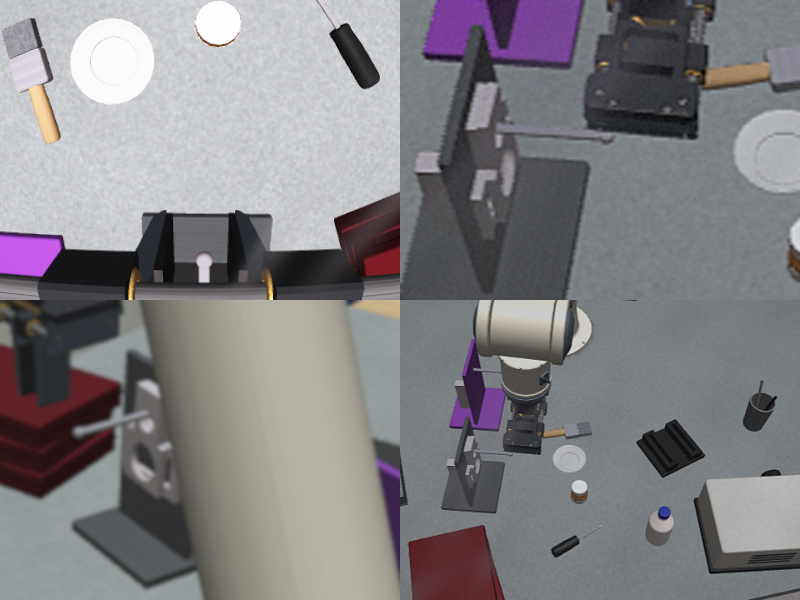

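The last picture shows the two frames flat against the grey backplate, and the other things are in place. I'll do one numeric check of where the narrow frame's face cuts the peg in the scene view, comparing before and after, then hand in.

Run:
```python
from h import *
import cv2
s=imaging.camera("scene").astype(int);o=np.load("pics/scene0.npy").astype(int)
c=C["scene"];M=np.linalg.inv(c["pose"])
def pr(X):
    q=c["intrinsics"]@(M@[*X,1])[:3];return q[:2]/q[2]
for L in range(0,40,4):
    x,y=pr([*(root+u*L),170]);i,j=int(round(y)),int(round(x));print(L,round(x,1),"peg",o[i-3:i+4,j].min(1),"now",s[i-3:i+4,j].min(1))
# objects: difference outside robot/rack/stand
d=np.abs(s-o).max(2)>60
for n,(x,y,w,h) in dict(brush=(300,220,35,30),dish=(282,252,45,36),jar=(302,294,28,32),screw=(278,345,70,46),bottle=(395,325,38,52)).items(): print(n,d[y:y+h,x:x+w].sum())
print(rel())
```

```text
0 181.5 peg [ 41  63 147 137 136  78  42] now [149 155 158 155  84  72  79]
4 183.6 peg [ 47  65 139 132 130  83  47] now [159 157 148 138  81  77  77]
8 185.6 peg [ 47  56 117 136 129  98  49] now [80 67 70 74 77 77 80]
12 187.6 peg [ 51  60 108 132 129 106  50] now [ 75  78  95 101 107  93 101]
16 189.6 peg [ 57  58  86 133 130 112  57] now [ 71  76 110 131 129 106  83]
20 191.6 peg [ 66  53  72 131 127 121  61] now [122  96 109 132 127 119  65]
24 193.7 peg [119 110 125 127 122  64  67] now [ 96  82 131 125 122  68  78]
28 195.7 peg [120 119 126 127 123  78 125] now [119 120 131 126 125  78 111]
32 197.7 peg [114 115 126 125 122  84  97] now [115 115 130 128 125  81 100]
36 199.7 peg [115 118 125 128 127  94 102] now [116 117 124 125 127  90 103]
brush 0
dish 0
jar 0
screw 0
bottle 0
{'y': np.float64(147.1), 'x': np.float64(-1.4), 'z': np.float64(51.5), 'ang': np.float64(90.1), 'w': 27.2, 't': 32.95, 'F': array([ 0.4,  0.7, -1.2])}
```

```bash
python3 -c "
from station import ctrl
print(ctrl.sign_off())"
```

```text
the job is handed in; nothing more can be done
None
```

Both frames hang on the grey stand's peg, wide at the back and narrow in front. I pushed them home together and handed the job in at about 33 s of the 64 s; no verdict is reported.

- **Hanging:** I took each frame by its top edge, threaded its eye over the ball and let go. Pictures after each release showed it hanging on the peg.
- **Push:** with the fingers turned 90° to straddle the peg, the force rose to 31 N with the finger front about 16.6 mm from the backplate. A flush pair should stop at 16 mm.
- **Last checks:** the final pictures show both frames flat against the backplate, and the peg emerges from the narrow frame at about 12–16 mm. There was no visible change at the brush, dish, jar, screwdriver or bottle, and the gripper is clear of everything.
- **Not directly measured:** I judged the final tilt of the frames only by eye. The tool itself had drifted about 3° off vertical by the end, which did not seem to matter. No check failed or disagreed.

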